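# Clip the wireless temperature probe onto the dry block's reference post

## Robot

A 6-joint arm with a two-finger parallel gripper is mounted at the origin on a cart in front of the work surface, level with it; the furniture and walls round the work are solid. World frame = base frame: x ahead of the robot, y to its left, z up, the work surface at z = 0. Lengths are in m, angles in rad, forces in N, time in s.
With the tool pointing down it reaches from about 0.325 to 0.85 m from the base axis. Payload 4.4 kg.
Tool frame: the origin (TCP) lies midway between the tips of the shut fingers; the grasp point (between the pads) lies 19 mm behind it; z points along the fingers, y is the line along which they close (so a half turn about z gives the same grasp; the last joint's range is limited). The gripper opens to 94 mm and grips with 3 to 60 N. Pads are 16 mm wide; open, the fingers measure 119 mm over their backs; the gripper's body (75 mm by 177 mm) begins 78 mm behind the grasp point.
Start: joints at [-1.3, 0.207, 1.542, -0, 1.393, -0.15], TCP at [0.235, -0.525, 0.205] pointing down, gripper open.
Joint ranges: [-2.73, 2.73], [-0.86, 2.22], [0.23, 2.46], [-1.11, 4.25], [0.08, 2.63], [-2.82, 2.82]. Speed limits (rad/s): [2.79, 2.79, 3.14, 3.14, 3.14, 3.14].

## Interface

Orientations are given as a unit quaternion [x, y, z, w].
In Python, from plant import robot, viewer, ticket gives the robot as it stands. The module is installed in compiled form; this text tells all that it offers.
- The arm moves only by the tool step_arm, never from a script. Its argument "increments" is a list of rows, each a list of 3 entries, a list of its own where there are three numbers: the shift along the world's x, y, z scaled (see below), then the turn about the world's z scaled (see below), then the opening, from 0 (shut) to 1 (fully open). A call has 1 to 10 rows; each row shifts and turns the commanded pose from where the row before left it; what a row does not reach is not made up. The controller multiplies each number of a shift by 0.15 m and each number of a turn by 45 degrees. A row lasts 1/12 s, in which the tool goes at most 41.7 mm and 7.16 degrees, less where a joint would pass 70% of its speed; a pose out of reach is approached as far as the arm can. A call with a number of a shift or a turn outside -1 to 1 is refused whole. A call with a gripper value outside its range is refused whole. The fingers move at their own pace and stop on an object; "grip_force" is the grip in N (left out, the last holds). Time passes only in rows, so rows that do not move let the fingers close. It gives the time, the measured TCP pose, the force, the opening and the grip force at its end, in the units of the state.
- robot.state(): the state, without advancing time (a new reading comes with each control period).
- viewer.grab_frame(name): name is "scene" or "top" or "wrist"; returns a dict with "pixels" (480x640x3 uint8, blue, green, red), "vfov" (degrees; the focal length in pixels is half the picture's height over the tangent of half this angle, whatever the lens; pixels are square), "cx", "cy" (the principal point, pixels), "rvec" (rotation vector, rad) and "tvec" (3), from world to camera coordinates, as OpenCV has them; the wrist camera has in their place "tool_from_camera" (4x4, takes a point from camera to tool coordinates, whose origin is the TCP and whose axes are the flange's). Camera axes: x right, y down, z forward; pixel columns grow to the right and rows downward; lengths in m; the calibration is good to about 2 mm. A picture is of the moment at which its call begins: read the wrist's pose just before it. There is no depth.
- ticket.hand_in(): hands the job in; it is judged then, once.
The state is a dict: "time": time; "joint_positions": joint angles; "qvel": joint speeds; "effort": joint torques, N m; "ee_pos": TCP position; "eef_rot": TCP orientation; "wrist_force": force on the tool from outside, world axes, zero at the start; "torque": the same for the moment, N m; "finger_gap": finger opening in m; "grip_force": force on a finger pad.
Only numpy, scipy, OpenCV 4.12 (cv2) and the standard library are available. Lean on these libraries where they do the work, as an engineer would, in place of code of your own. Each camera call takes 0.05 s, during which the arm holds its last target. There are 200 camera calls.

## Task

Take the clip-on temperature probe from its dock by squeezing its thumb plate against its finger plate, so that the sprung hook runs out, carry it to the dry-block heater's front deck and bring the hook sideways round the upright reference post until you feel the post in the crook of the hook. Then let the plunger come back gently so that the hook pinches the post against the nose, and leave the probe gripping the post by itself, lying level on the deck. The post carries a delicate sensor: never push or snap hard against it; and do not disturb the vial and the lime tube rack.

Things in the scene. Friction and masses are not known exactly. Their poses are not given: they have to be found in the camera images.
- probe_grip (a point): Clip-on probe (loose, 110 g, 104 mm long), lying flat along its x axis, hook at +x, z up. Point midway between its two upright ribbed grey plates at rest, 45 mm above its flat underside. Fingers close along x from above on the plates' outer faces. Nose and hook shank before the finger plate are at most 19 mm above the underside: fingertips may go down to 23 mm above it.
- finger_plate (a point): Outer face of the finger plate (fixed to the probe's body), 45 mm above the underside, 29 mm in +x from probe_grip; axes as there. Plate 6 mm thick, 28 mm wide (y), top 58 mm above the underside. The white pod behind it is 34 mm high and 28 mm wide.
- thumb_plate (a point): Outer face of the thumb plate (on the plunger), 45 mm above the underside; same size. Over both plates 58 mm at rest, 44 mm squeezed to the stop. Centred fingers let the body slide back 7 mm (-x) as they squeeze, which is free: the fingers' middle is then 22 mm behind the finger plate's outer face, 7 mm ahead of probe_grip.
- probe_nose (a point): Centre of the front end of the round black nose (diameter 10 mm, last 6 mm tapered to 5 mm), 14 mm above the underside, 69 mm in +x from probe_grip; axes as there. Flat steel hook, 8 mm high at the same height: shank 4 mm thick along the nose's +y side, inner face at y = +4.5 mm; bill 4 mm thick across the nose's front, ending at y = -1.5 mm. So the hook is open to the probe's -y.
- plunger (a joint): Travel of plunger, thumb plate and hook, m: 0 at rest, 0.014 fully pressed (hard stop). Spring 2.5 N at rest, 7.4 N fully pressed. Clear gap from nose end to bill: 1 mm at rest, 15 mm fully pressed. An 8 mm post in the crook, touching the shank, has its centre at probe y = +0.5 mm; pinched, it holds the plunger at about 0.007.
- heater: Dry-block heater, fixed, 225 x 180 mm. Origin on the bench under the line where the low grey front deck meets the white housing; x from deck to housing, y to the left along the deck, z up. Deck flat, 24 mm above the bench, 120 mm deep (to -x), 180 mm wide. Housing behind it 68 mm high, its metal block 76 mm, tube caps 85 mm.
- slot_mid (a point): Middle of the slot in the deck, on its surface, 60 mm in -x and 50 mm in +y from the heater's origin; axes as there. Slot along x. The steel reference post (diameter 8 mm, 36 mm above the deck; foot nut diameter 16 mm, 4.5 mm high) is screwed fast in it at y = 0 and anywhere from x = -18 to +18 mm: not measured, to be seen or felt.
- deck_rest (a point): Point on the deck's surface under the middle of the squeezed plates when the probe grips a post at the slot's middle; axes as the heater's. The probe lies along the heater's y there, hook end to +y, its hook's opening to +x; it comes in from -x (the robot's side), where the deck is free.
- dock: Fixed black charging dock in which the probe lies at the start, 100 x 52 mm, floor 8 mm above the bench, two ribs beside the pod (30 mm long, tops 15 mm above the bench), ends open. Origin on the bench under its centre; probe along its x, hook to +x.
- vial: A small loose standing vial with a dark cap, diameter 14 mm, 39 mm high; origin at its foot. Leave alone.
- lime_rack: A loose lime-green tube rack, 64 x 58 x 92 mm high; origin under its centre. Leave alone.
Not all that is in view belongs to the job. Of the things like the part that bears probe_grip, leave any that is orange; of the rest the larger one is meant.

How it is judged:
By the outcome, as a careful person would: the job done as asked, in the order asked, and still so for the second after the job is handed in, with the robot touching nothing.
It also fails if it takes over 51 s, if anything falls off the work surface, if the arm or the gripper's body presses on something with over 40 N, if the wrist force passes 120 N, or if a joint passes its speed limit or range.

## Working session

There is one attempt and no reset: what is moved stays moved. The work goes in short steps, Python scripts to look and compute and a tool call to move; the robot and the scene stay as the last step left them, time stands still between calls to the robot, and variables do not carry over. Pictures are saved under pics/ and viewed, at most 10 in all, crops included, and the job is handed in when it is done.

Besides the shell and the picture viewer there is one more tool, called after "Call:" as name(argument=value, ...) on one line, values as JSON. step_arm: Moves the arm, as the interface text tells. Shifts and turns lie within -1 to 1; 1 stands for 0.15 m of shift or 45 degrees of turn. Its arguments: {"type":"object","properties":{"increments":{"type":"array","items":{"type":"array"}},"grip_force":{"type":"number"}},"required":["increments"]}

```bash
mkdir -p pics; cat > h.py <<'E'
import numpy as np, cv2
from scipy.spatial.transform import Rotation as R
from plant import robot, viewer, ticket
def grab(name,fn):
    s=robot.state(); f=viewer.grab_frame(name); cv2.imwrite('pics/'+fn+'.png',f['pixels'])
    d={k:(v.tolist() if hasattr(v,'tolist') else v) for k,v in f.items() if k!='pixels'}
    d['ee']=list(map(float,s['ee_pos'])); d['rot']=list(map(float,s['eef_rot']))
    import json; json.dump(d,open('pics/'+fn+'.json','w')); return f['pixels'],d
def cam(fn):
    import json; d=json.load(open('pics/'+fn+'.json')); f=240/np.tan(np.radians(d['vfov'])/2)
    if 'rvec' in d and d['rvec'] is not None:
        Rm=R.from_rotvec(np.ravel(d['rvec'])).as_matrix(); t=np.ravel(d['tvec']); return f,d['cx'],d['cy'],Rm.T,-Rm.T@t
    T=np.array(d['tool_from_camera']); Q=R.from_quat(d['rot']).as_matrix()
    return f,d['cx'],d['cy'],Q@T[:3,:3],Q@T[:3,3]+np.array(d['ee'])
def ray(fn,u,v):
    f,cx,cy,Rm,o=cam(fn); r=Rm@np.array([(u-cx)/f,(v-cy)/f,1]); return o,r/np.linalg.norm(r)
def atz(fn,u,v,z):
    o,r=ray(fn,u,v); return o+r*(z-o[2])/r[2]
def tri(obs):
    A=np.zeros((3,3));b=np.zeros(3);L=[ray(*q) for q in obs]
    for o,r in L: P=np.eye(3)-np.outer(r,r);A+=P;b+=P@o
    x=np.linalg.solve(A,b); return x,[float(np.linalg.norm(np.cross(x-o,r))) for o,r in L]
def proj(fn,p):
    f,cx,cy,Rm,o=cam(fn); c=Rm.T@(np.array(p)-o); return f*c[0]/c[2]+cx,f*c[1]/c[2]+cy
E
python3 - <<'E'
from h import *
for n in('scene','top'):
    p,d=grab(n,n+'0'); print(n,d['vfov'],cam(n+'0')[4],d['cx'],d['cy'])
print(robot.state())
E
```

```text
scene 49.86138496975336 [-0.52040225 -0.66521308  0.68612148] 320.8894098560612 239.3322441446886
top 51.36275141802196 [ 0.39843511 -0.13091354  1.25960798] 324.72490621516664 238.2653914575397
{'time': 0.1, 'joint_positions': array([-1.30052034e+00,  2.07339719e-01,  1.54279283e+00,  1.61034136e-05,
        1.39348796e+00, -1.50539078e-01]), 'qvel': array([ 0.00210401, -0.00159915, -0.00285576,  0.00107022,  0.00013136,
       -0.001302  ]), 'effort': array([-1.98307403e-03, -3.71864176e+01, -2.82291913e+01,  6.98776217e-02,
        3.12229595e-02, -4.54953647e-05]), 'ee_pos': array([ 0.23467018, -0.52414585,  0.20441278]), 'eef_rot': array([ 9.77945675e-01,  2.08856958e-01, -5.27560958e-05, -1.01258358e-03]), 'wrist_force': array([ 0.68358487, -0.3266499 , -0.28878115]), 'torque': array([-0.02840225, -0.02425286, -0.01476481]), 'grip_force': 0.0, 'finger_gap': 0.09393969482018669}
```

View pics/top0.png

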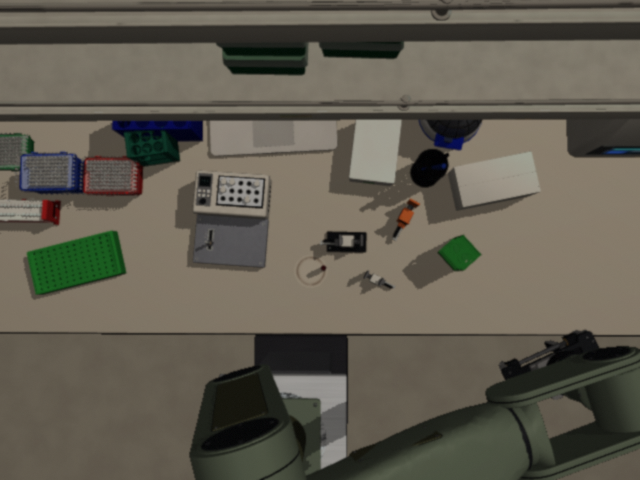

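View pics/scene0.png

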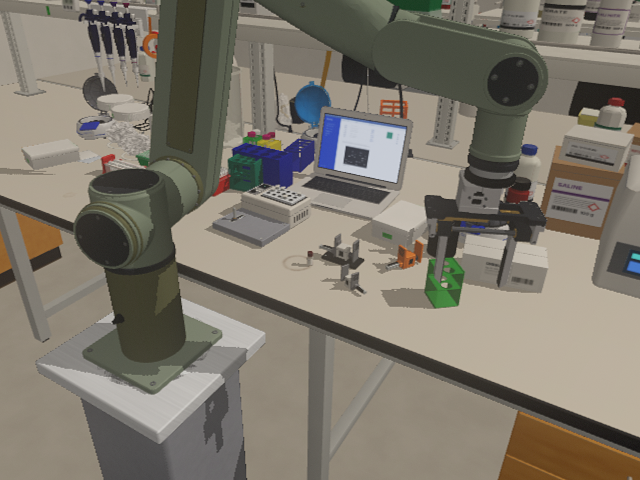

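Candidates for the probe in the top view are the grey one in the dock at (347,242), a smaller grey one loose at (377,280), and an orange one at (405,218). The docked one fits the description. I'll check it in a close crop.

```bash
python3 - <<'E'
from h import *
a=cv2.imread('pics/top0.png')[165:295,185:425]; b=cv2.imread('pics/scene0.png')[175:305,205:445]
cv2.imwrite('pics/c0.png',np.vstack([cv2.resize(a,(550,298),interpolation=2),cv2.resize(b,(550,298),interpolation=2)]))
for n,u,v,z in [('probe',347,242,.05),('deckhinge',233,217,.03),('slot',211,238,.024),('vial',323,268,.03),('small',377,280,.04),('orange',405,218,.04)]: print(n,atz('top0',u,v,z))
E
```

```text
probe [ 0.47863484 -0.16003766  0.05      ]
deckhinge [0.54170248 0.12292834 0.03      ]
slot [0.48964809 0.17837149 0.024     ]
vial [ 0.41573267 -0.10152599  0.03      ]
small [ 0.38688885 -0.23315958  0.04      ]
orange [ 0.53852429 -0.30227165  0.04      ]
```

View pics/c0.png

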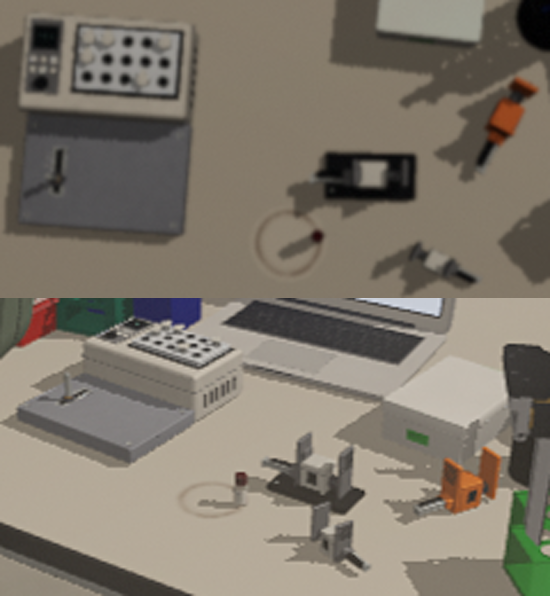

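The docked grey probe at (347,242) is the larger one. Its hook points to world +y, and it opens away from the robot. I'll move over it.

Call:
step_arm(increments=[[[0.13,0.22,0.06],-0.054,1],[[0.13,0.22,0.06],-0.054,1],[[0.13,0.22,0.06],-0.054,1],[[0.13,0.22,0.06],-0.054,1],[[0.13,0.22,0.06],-0.054,1],[[0.13,0.22,0.06],-0.054,1],[[0.13,0.22,0.06],-0.054,1],[[0.13,0.22,0.06],-0.054,1],[[0.13,0.22,0.06],-0.054,1],[[0.13,0.22,0.06],-0.05,1]])

```text
time: 0.93
ee_pos: [0.4301, -0.1929, 0.2955]
eef_rot: [1.0, -0.001, -0.0, -0.0]
wrist_force: [0.1, -0.7, 0.2]
finger_gap: 0.0944
grip_force: 0.0
```

```bash
python3 - <<'E'
from h import *
p,d=grab('wrist','w1'); print(d)
grab('scene','s1')
E
```

```text
{'vfov': 65.86441899227647, 'cx': 319.3524727379856, 'cy': 234.09704862597863, 'tool_from_camera': [[-0.00020270105641920864, -0.9622620876339916, -0.27212429809657335, 0.0798281260856804], [0.9999996750430971, -0.00040738274208915474, 0.0006956673058705709, -4.083764459955619e-05], [-0.0007802730167933989, -0.2721240686554066, 0.9622618575171966, -0.17966131667588592], [0.0, 0.0, 0.0, 1.0]], 'ee': [0.43013702396056663, -0.19288267172896095, 0.29554154046715925], 'rot': [0.9999992562236247, -0.0011991093298664053, -0.00018865516733121825, -0.00011873600955640471]}
```

View pics/w1.png

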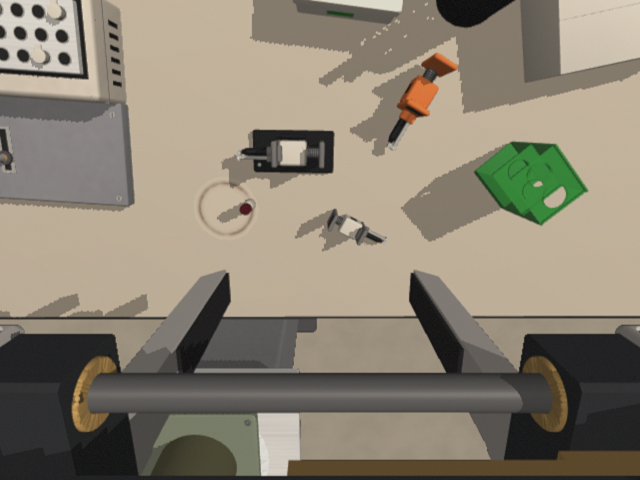

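```bash
python3 - <<'E'
from h import *
for n,u,v,z in [('dc1',254,130,.008),('dc2',334,131,.008),('dc3',333,173,.008),('dc4',253,172,.008),('fingerpl top',274,153,.066),('thumbpl top',323,153,.066),('vial cap',246,208,.039)]: print(n,atz('w1',u,v,z).round(4))
print(tri([('top0',185+371*240/550,165+174*130/298),('w1',292,153)]))
E
```

```text
dc1 [ 0.5093 -0.114   0.008 ]
dc2 [ 0.5078 -0.2111  0.008 ]
dc3 [ 0.4572 -0.2103  0.008 ]
dc4 [ 0.4587 -0.1102  0.008 ]
fingerpl top [ 0.4854 -0.1442  0.066 ]
thumbpl top [ 0.4852 -0.1972  0.066 ]
vial cap [ 0.4193 -0.1051  0.039 ]
(array([ 0.48292928, -0.16053575,  0.02447544]), [0.00019222974115588098, 0.0001922297411560076])
```

Call:
step_arm(increments=[[[0.08,0.035,-0.22],0,1],[[0.08,0.035,-0.22],0,1],[[0.08,0.035,-0.22],0,1],[[0.08,0.035,-0.22],0,1],[[0,0,0],0,1]])

```text
time: 1.45
ee_pos: [0.4734, -0.171, 0.1555]
eef_rot: [1.0, 0.0, -0.007, -0.004]
wrist_force: [-1.2, 0.4, -1.1]
finger_gap: 0.094
grip_force: 0.0
```

```bash
python3 - <<'E'
from h import *
p,d=grab('wrist','w2'); print(d['ee'],d['rot'])
c=p[60:330,150:510]; cv2.imwrite('pics/w2c.png',cv2.resize(c,(800,600),interpolation=2))
E
```

```text
[0.4733804915225874, -0.17099252939530837, 0.1554823778256374] [0.9999712776177306, 0.0004604629725535483, -0.006542614019999665, -0.0037981726132055005]
```

View pics/w2c.png

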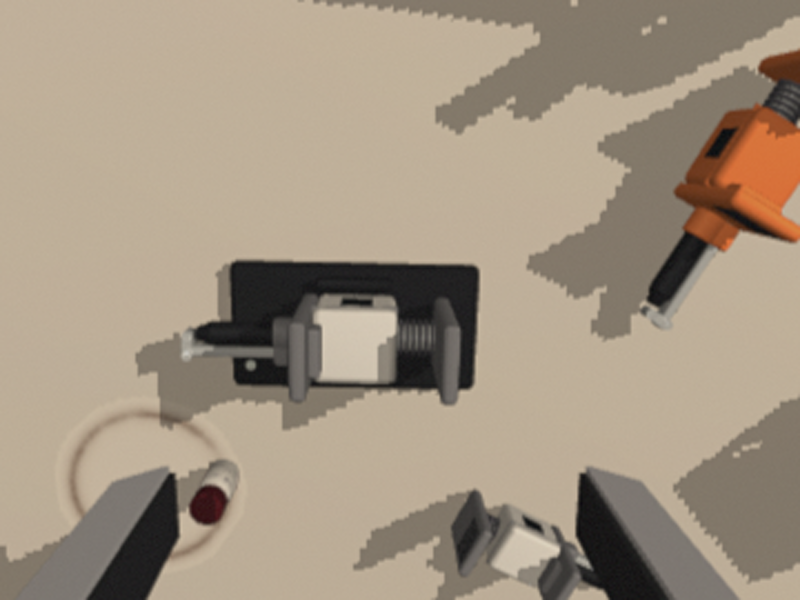

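The docked probe has its nose and hook tip at crop (185,345), the finger plate's outer top corner at (290,398), and the thumb plate's at (457,400). The hook's shank is on the robot side and the vial cap is at (208,503).

```bash
python3 - <<'E'
from h import *
C=lambda u,v:(150+u*.45,60+v*.45)
for n,u,v,z in [('fp',290,398,.066),('tp',457,400,.066),('pod1',314,307,.042),('pod2',397,307,.042),('pod3',393,382,.042),('pod4',318,382,.042),('bill',183,345,.022),('nose',203,333,.022),('d1',233,263,.008),('d2',478,266,.008),('d3',473,388,.008),('d4',234,384,.008),('vial',208,505,.039)]: print(n,atz('w2',*C(u,v),z).round(4))
print(np.degrees(R.from_quat(robot.state()['eef_rot']).as_euler('xyz')))
# check heights
print('wall: tri nose', tri([('w2',*C(355,345)),('w1',292,153)]))
E
```

```text
fp [ 0.4719 -0.141   0.066 ]
tp [ 0.4713 -0.198   0.066 ]
pod1 [ 0.4987 -0.1478  0.042 ]
pod2 [ 0.4988 -0.1777  0.042 ]
pod3 [ 0.4707 -0.1765  0.042 ]
pod4 [ 0.4706 -0.1487  0.042 ]
bill [ 0.4797 -0.0947  0.022 ]
nose [ 0.4845 -0.1028  0.022 ]
d1 [ 0.5097 -0.1133  0.008 ]
d2 [ 0.5087 -0.2103  0.008 ]
d3 [ 0.4583 -0.21    0.008 ]
d4 [ 0.4598 -0.1113  0.008 ]
vial [ 0.4195 -0.1045  0.039 ]
[-1.79718329e+02  5.52013018e-01  4.70222279e-02]
wall: tri nose (array([ 0.4837243 , -0.1620345 ,  0.03827543]), [0.00035939055282314627, 0.0003593905528231968])
```

Call:
step_arm(increments=[[[0.02,0.01,-0.2],-0.012,1],[[0.02,0,-0.2],0,1],[[0.02,0,-0.2],0,1],[[0.02,0,-0.12],0,1],[[0,0,-0.07],0,1],[[0,0,0],0,1]])

```text
time: 2.0
ee_pos: [0.4887, -0.1729, 0.0443]
eef_rot: [1.0, -0.005, -0.001, -0.0]
wrist_force: [-0.5, -0.7, -0.5]
finger_gap: 0.0938
grip_force: 0.0
```

```bash
python3 - <<'E'
from h import *
p,d=grab('wrist','w3'); print(d['ee'],d['rot'])
s,_=grab('scene','s3'); u,v=proj('s3',[.485,-.17,.05]); print(u,v); u,v=int(u),int(v)
cv2.imwrite('pics/c3.png',np.vstack([cv2.resize(p[120:420,120:520],(640,480))[40:400],cv2.resize(s[v-45:v+45,u-120:u+120],(640,240))]))
E
```

```text
[0.4887354944841251, -0.1728623236002966, 0.04432032311735126] [0.999986173724706, -0.005116116523811942, -0.001151908863980902, -0.0003883517814244389]
346.40694419426507 244.2613414534831
```

View pics/c3.png

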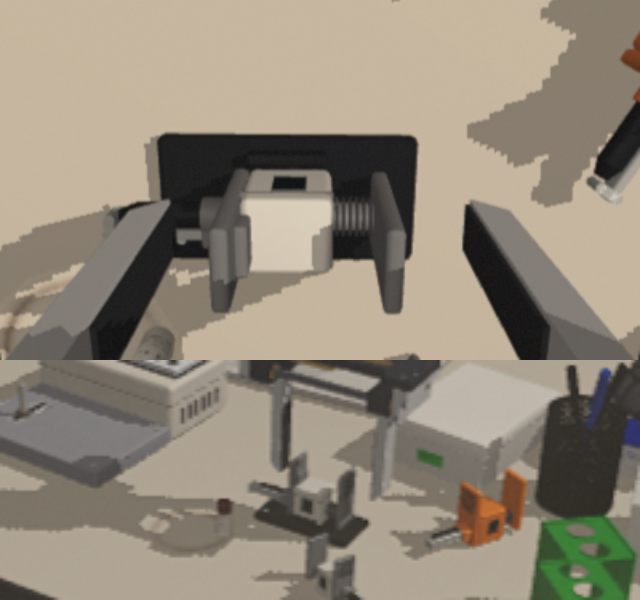

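The fingers straddle both plates, but the TCP is about 3 mm off in y and x and 8 mm high. I'll correct that.

Call:
step_arm(increments=[[[-0.022,0.022,-0.055],0,1],[[0,0,0],0,1]])

```text
time: 2.27
ee_pos: [0.4863, -0.1689, 0.0372]
eef_rot: [1.0, -0.005, 0.0, 0.0]
wrist_force: [-0.2, 0.7, -1.0]
finger_gap: 0.0939
grip_force: 0.0
```

Call:
step_arm(increments=[[[0,0,0],0,0.66],[[0,0,0],0,0.6],[[0,0,0],0,0.55],[[0,0,0],0,0.5],[[0,0,0],0,0.44],[[0,0,0],0,0.4],[[0,0,0],0,0.4]], grip_force=20)

```text
time: 2.85
ee_pos: [0.4867, -0.1687, 0.0369]
eef_rot: [1.0, -0.005, 0.0, -0.0]
wrist_force: [-0.6, 2.1, 2.3]
finger_gap: 0.0509
grip_force: 6.6
```

Call:
step_arm(increments=[[[0,0,0],0,0.4],[[0,0,0],0,0.4],[[0,0,0],0,0.4],[[0,0,0],0,0.4]])

```text
time: 3.18
ee_pos: [0.4868, -0.1688, 0.037]
eef_rot: [1.0, -0.005, 0.0, -0.0]
wrist_force: [-0.6, 2.8, 4.4]
finger_gap: 0.0437
grip_force: 20.0
```

Call:
step_arm(increments=[[[0,0,0.1],0,0.4],[[0,0,0.2],0,0.4],[[0,0,0.2],0,0.4],[[0,0,0.14],0,0.4],[[-0.06,0.2,0],0,0.4],[[-0.06,0.22,0],0,0.4],[[-0.06,0.22,0],0,0.4],[[-0.06,0.22,0],0,0.4],[[-0.06,0.22,0],0,0.4],[[-0.06,0.22,0],0,0.4]])

```text
time: 4.02
ee_pos: [0.4315, 0.0267, 0.1321]
eef_rot: [1.0, -0.005, -0.0, 0.0]
wrist_force: [1.4, 0.4, -1.2]
finger_gap: 0.0438
grip_force: 20.0
```

Call:
step_arm(increments=[[[-0.03,0.2,0],0,0.4],[[0,0.16,0],0,0.4],[[0,0.1,0],0,0.4],[[0,0,0],0,0.4],[[0,0,0],0,0.4]])

```text
time: 4.43
ee_pos: [0.4277, 0.0949, 0.1322]
eef_rot: [1.0, -0.004, -0.0, 0.001]
wrist_force: [1.0, -0.6, -0.8]
finger_gap: 0.0435
grip_force: 20.0
```

```bash
python3 - <<'E'
from h import *
p,d=grab('wrist','w4'); print(d['ee'],d['rot']); print(robot.state()['finger_gap'],robot.state()['wrist_force'])
cv2.imwrite('pics/c4.png',cv2.resize(p[0:390,0:520],(800,600),interpolation=2))
E
```

```text
[0.42767824664217585, 0.09491271529535221, 0.1321942917473954] [0.9999930592671041, -0.0036600845579847063, -0.00029013378406775986, 0.0006332622155799688]
0.04358504763114354 [ 0.03604467 -0.48865434 -0.92714554]
```

View pics/c4.png

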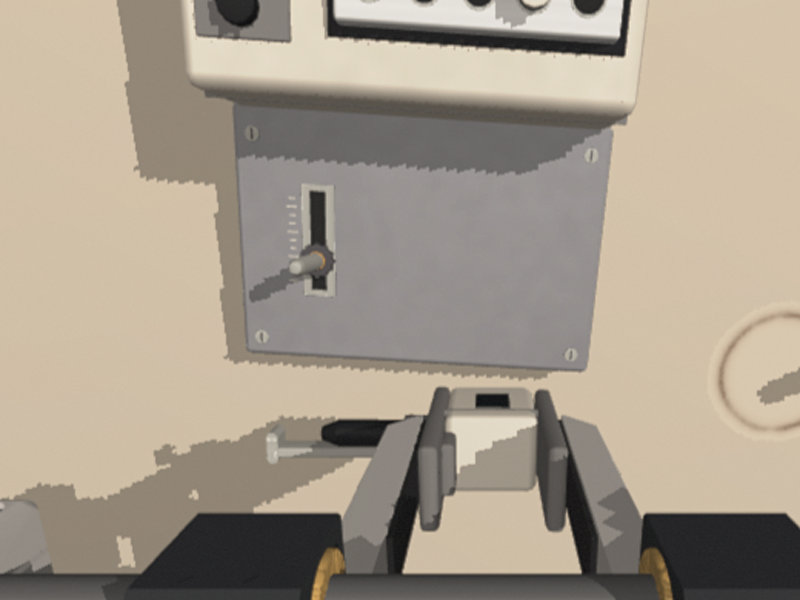

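The held probe has its hook run out: bill at crop (270,445), nose end at (325,433). The post top is at (297,268) and its nut at (318,260). The deck's front edge runs from (247,351) to (587,370).

```bash
python3 - <<'E'
from h import *
C=lambda u,v:(u*.65,v*.65)
P=lambda n,u,v,z:(print(n,(q:=atz('w4',*C(u,v),z)).round(4)),q)[1]
a=P('fl',247,351,.024);b=P('fr',587,370,.024)
P('slotfar',318,190,.024);P('slotnear',319,291,.024)
P('nut',319,260,.0285);P('post top',296,268,.060)
P('bl',236,104,.024);P('br',612,128,.024)
d=a-b; print('yaw of heater y vs world y (deg, ccw+)',np.degrees(np.arctan2(-d[0],d[1])),np.linalg.norm(d))
t=.1322
P('nose',323,433,t-.015);P('bill in',278,445,t-.015);P('bill out',267,445,t-.015)
P('shankbill outer (top)',270,461,t-.011);P('shank at finger',372,458,t-.011);
P('fp top',430,528,t+.029);P('tp top',557,528,t+.029)
# post top from top0/scene0 crops
k=240/550
o=tri([('top0',185+54*k,165+182*130/298) if 0 else ('w4',*C(296,268)),('scene0',205+68*k,175+(375-298)*130/298)]);print('tri posttop',o)
E
```

```text
fl [0.432  0.2221 0.024 ]
fr [0.4202 0.0442 0.024 ]
slotfar [0.5122 0.1778 0.024 ]
slotnear [0.4632 0.1817 0.024 ]
nut [0.4792 0.179  0.0285]
post top [0.479 0.18  0.06 ]
bl [0.5508 0.2124 0.024 ]
br [0.5391 0.037  0.024 ]
yaw of heater y vs world y (deg, ccw+) -3.7967766213713934 0.1783016654780745
nose [0.4251 0.1568 0.1172]
bill in [0.4204 0.1738 0.1172]
bill out [0.4205 0.1779 0.1172]
shankbill outer (top) [0.4159 0.1758 0.1212]
shank at finger [0.4168 0.1385 0.1212]
fp top [0.4128 0.1134 0.1612]
tp top [0.4125 0.0753 0.1612]
tri posttop (array([0.47965847, 0.17884205, 0.0591145 ]), [0.0015614887245446447, 0.0015614887245446526])
```

Call:
step_arm(increments=[[[0.03,0.025,-0.12],-0.022,0.4],[[0.03,0.025,-0.12],-0.022,0.4],[[0.03,0.025,-0.12],-0.022,0.4],[[0.03,0.025,-0.12],-0.022,0.4],[[0,0,0],0,0.4],[[0,0,0],0,0.4]])

```text
time: 4.98
ee_pos: [0.4451, 0.1087, 0.0598]
eef_rot: [0.999, -0.04, -0.002, 0.0]
wrist_force: [0.2, 0.9, -0.7]
finger_gap: 0.0434
grip_force: 20.0
```

```bash
python3 - <<'E'
from h import *
p,d=grab('wrist','w5'); print(d['ee'],d['rot']); print(robot.state()['finger_gap'],robot.state()['wrist_force'])
s,_=grab('scene','s5'); u,v=map(int,proj('s5',[.46,.15,.05])); print(u,v)
cv2.imwrite('pics/c5.png',np.vstack([cv2.resize(p[150:350,100:400],(600,400),interpolation=2),cv2.resize(s[v-35:v+31,u-40:u+60],(300,200),interpolation=2).repeat(1,0) if 0 else cv2.resize(s[v-30:v+20,u-65:u+85],(600,200),interpolation=2)]))
E
```

```text
[0.44514915049042086, 0.10869187038025563, 0.05975179559326173] [0.9992065994956759, -0.039793212302428195, -0.001576648918447512, 0.00043122746856190684]
0.04348646722688401 [ 0.12572546 -0.06246319 -1.08169553]
238 216
```

View pics/c5.png

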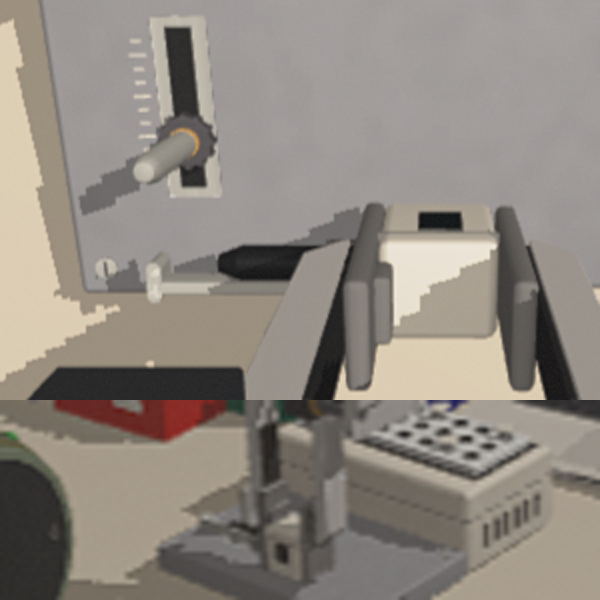

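```bash
python3 - <<'E'
from h import *
C=lambda u,v:(100+u*.5,150+v*.5)
P=lambda n,u,v,z:print(n,atz('w5',*C(u,v),z).round(4))
P('nut',186,143,.0285);P('post top',144,170,.060)
P('nose',219,263,.0449);P('bill in far top',169,257,.049);P('bill in near top',161,283,.049);P('bill out far top',150,263,.049)
P('fp top',355,388,.0889);P('tp top',522,388,.0889);P('edge l',85,291,.024);P('edge r',300,294,.024)
print(tri([('w5',*C(186,143)),('w4',318*.65,260*.65)]),tri([('w5',*C(144,170)),('w4',296*.65,268*.65)]))
E
```

```text
nut [0.4788 0.1801 0.0285]
post top [0.4797 0.1802 0.06  ]
nose [0.4471 0.1708 0.0449]
bill in far top [0.4516 0.1829 0.049 ]
bill in near top [0.444  0.1865 0.049 ]
bill out far top [0.4502 0.1884 0.049 ]
fp top [0.4315 0.1292 0.0889]
tp top [0.4283 0.0908 0.0889]
edge l [0.4326 0.222  0.024 ]
edge r [0.426  0.1543 0.024 ]
(array([0.47975107, 0.17818305, 0.03329   ]), [0.00016919634374342837, 0.00016919634374347434]) (array([0.47878126, 0.18121498, 0.05714479]), [0.00029332933928418023, 0.00029332933928407116])
```

Call:
step_arm(increments=[[[0,0.013,-0.02],0,0.4],[[0,0,-0.02],0,0.4],[[0.03,0,0],0,0.4],[[0.04,0,0],0,0.4],[[0.04,0,0],0,0.4],[[0.03,0,0],0,0.4],[[0.02,0,0],0,0.4],[[0,0,0],0,0.4],[[0,0,0],0,0.4]])

```text
time: 5.83
ee_pos: [0.4702, 0.1119, 0.0546]
eef_rot: [0.999, -0.039, -0.0, 0.0]
wrist_force: [0.4, 0.7, -2.1]
finger_gap: 0.0436
grip_force: 20.0
```

```bash
python3 - <<'E'
from h import *
s=robot.state(); print(s['ee_pos'],s['wrist_force'],s['torque'],s['finger_gap'])
p,d=grab('wrist','w6')
cv2.imwrite('pics/c6.png',cv2.resize(p[160:320,120:340],(770,560),interpolation=2))
E
```

```text
[0.47021206 0.11189387 0.05461607] [ 0.36859304  0.72036472 -2.07043753] [ 0.02250029 -0.02052376 -0.01833799] 0.04362113783858865
```

View pics/c6.png

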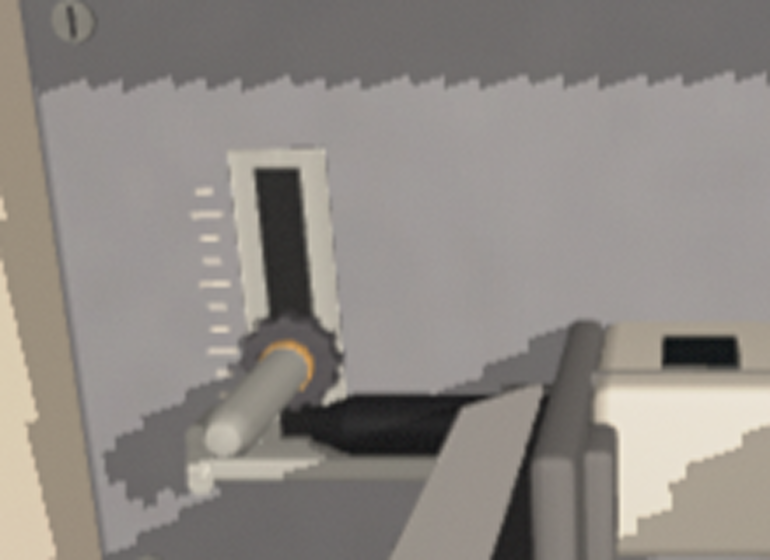

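```bash
python3 - <<'E'
from h import *
k=2/7
C=lambda u,v:(120+u*k,160+v*k)
I=lambda p:((np.array(proj('w6',p))-[120,160])/k).round(0)
for z in(.0285,.0386,.043,.06): print(z,I([.4793,.180,z]))
P=lambda n,u,v,z:print(n,atz('w6',*C(u,v),z).round(4))
P('nut',289,362,.0285);P('posttop',225,440,.06);P('nose',283,423,.0397);P('bill far top',192,432,.0437);P('bill in? top',213,455,.0437);P('bill outer corner',190,467,.0437)
P('fp',540,560,.0836)
g=lambda a:np.array([.4702,.1119])+a*np.array([np.sin(np.radians(4.2)),np.cos(np.radians(4.2))])
for a in(.062,.077,.081): q=g(a); print(a,q,I([q[0]-.001,q[1],.0397]))
E
```

```text
0.0285 [290. 362.]
0.0386 [272. 384.]
0.043 [263. 394.]
0.06 [225. 437.]
nut [0.4793 0.1803 0.0285]
posttop [0.4789 0.1801 0.06  ]
nose [0.4728 0.1789 0.0397]
bill far top [0.474  0.192  0.0437]
bill in? top [0.4699 0.1894 0.0437]
bill outer corner [0.4681 0.1935 0.0437]
fp [0.4687 0.1325 0.0836]
0.062 [0.47474077 0.1737335 ] [314. 415.]
0.077 [0.47583934 0.18869321] [221. 416.]
0.081 [0.47613229 0.19268247] [196. 416.]
```

The post stands in the open gap, nearly centred between the nose end at about col 314 and the bill at about 221. I'll edge in.

Call:
step_arm(increments=[[[0.014,-0.006,0],0,0.4],[[0.013,0,0],0,0.4],[[0,0,0],0,0.4],[[0,0,0],0,0.4]])

```text
time: 6.22
ee_pos: [0.4742, 0.111, 0.0547]
eef_rot: [0.999, -0.039, 0.0, -0.0]
wrist_force: [0.5, -0.5, -1.4]
finger_gap: 0.0435
grip_force: 20.0
```

Call:
step_arm(increments=[[[0.004,0,0],0,0.4],[[0,0,0],0,0.4]])

```text
time: 6.38
ee_pos: [0.4747, 0.111, 0.0547]
eef_rot: [0.999, -0.039, 0.0, 0.0]
wrist_force: [-0.6, -0.5, -1.2]
finger_gap: 0.0432
grip_force: 20.0
```

Call:
step_arm(increments=[[[0.004,0,0],0,0.4],[[0,0,0],0,0.4]])

```text
time: 6.55
ee_pos: [0.4754, 0.111, 0.0547]
eef_rot: [0.999, -0.039, 0.0, 0.0]
wrist_force: [-0.1, -0.5, -1.4]
finger_gap: 0.0437
grip_force: 20.0
```

Call:
step_arm(increments=[[[0.004,0,0],0,0.4],[[0,0,0],0,0.4]])

```text
time: 6.72
ee_pos: [0.476, 0.111, 0.0547]
eef_rot: [0.999, -0.039, 0.0, -0.0]
wrist_force: [-0.4, 0.3, -0.6]
finger_gap: 0.0436
grip_force: 20.0
```

Call:
step_arm(increments=[[[0.003,0,0],0,0.4],[[0,0,0],0,0.4]])

```text
time: 6.88
ee_pos: [0.4764, 0.111, 0.0547]
eef_rot: [0.999, -0.039, 0.0, -0.0]
wrist_force: [-0.0, -0.8, -0.8]
finger_gap: 0.0435
grip_force: 20.0
```

```bash
python3 - <<'E'
from h import *
s=robot.state(); print(s['ee_pos'],s['wrist_force'],s['torque'])
E
```

```text
[0.47643892 0.1110031  0.05471329] [-0.00661508 -0.76780349 -0.84618972] [0.00635636 0.04940305 0.02000208]
```

Call:
step_arm(increments=[[[0.003,0,0],0,0.4],[[0,0,0],0,0.4]])

```text
time: 7.05
ee_pos: [0.4767, 0.111, 0.0547]
eef_rot: [0.999, -0.039, -0.0, 0.0]
wrist_force: [0.0, 0.8, -0.1]
finger_gap: 0.0436
grip_force: 20.0
```

```bash
python3 - <<'E'
from h import *
s=robot.state(); print(s['ee_pos'],s['wrist_force'],s['torque'])
E
```

```text
[0.47668555 0.11100978 0.05465485] [ 0.00545635  0.79949928 -0.05032057] [0.04371733 0.10109289 0.0345548 ]
```

Call:
step_arm(increments=[[[0.003,0,0],0,0.4],[[0,0,0],0,0.4]])

```text
time: 7.22
ee_pos: [0.4769, 0.111, 0.0546]
eef_rot: [0.999, -0.039, -0.0, 0.0]
wrist_force: [-0.6, -0.2, -0.1]
finger_gap: 0.0432
grip_force: 20.0
```

```bash
python3 - <<'E'
from h import *
s=robot.state(); print(s['ee_pos'],s['wrist_force'],s['torque'])
E
```

```text
[0.4768798  0.11100872 0.05457536] [-0.57972146 -0.17109335 -0.05227599] [0.06162824 0.23151065 0.05451854]
```

Call:
step_arm(increments=[[[0.003,0,0],0,0.4],[[0,0,0],0,0.4]])

```text
time: 7.38
ee_pos: [0.477, 0.111, 0.0545]
eef_rot: [0.999, -0.039, -0.001, 0.0]
wrist_force: [-1.6, 0.1, 0.1]
finger_gap: 0.0433
grip_force: 20.0
```

```bash
python3 - <<'E'
from h import *
s=robot.state(); print(s['ee_pos'],s['wrist_force'],s['torque'])
E
```

```text
[0.47704036 0.11100806 0.0544945 ] [-1.59695274  0.12270934  0.14396981] [0.05096655 0.42358141 0.17302812]
```

I feel the post in the crook: Fx is −1.6 N with no more advance. I'll relieve the contact a little, then settle the probe onto the deck.

Call:
step_arm(increments=[[[-0.003,0,-0.004],0,0.4],[[0,0,0],0,0.4],[[0,0,0],0,0.4]])

```text
time: 7.63
ee_pos: [0.477, 0.111, 0.0539]
eef_rot: [0.999, -0.039, -0.0, 0.0]
wrist_force: [-2.5, 0.0, -0.1]
finger_gap: 0.0434
grip_force: 20.0
```

Call:
step_arm(increments=[[[0,0,-0.003],0,0.4],[[0,0,0],0,0.4]])

```text
time: 7.8
ee_pos: [0.477, 0.111, 0.0535]
eef_rot: [0.999, -0.039, -0.0, -0.0]
wrist_force: [-2.4, -0.3, 0.6]
finger_gap: 0.0436
grip_force: 20.0
```

```bash
python3 - <<'E'
from h import *
s=robot.state(); print(s['ee_pos'],s['wrist_force'],s['torque'])
p,d=grab('wrist','w7')
f=lambda q:(np.array(proj('w7',q))).round(1)
cv2.imwrite('pics/c7.png',np.hstack([cv2.resize(p[200:320,140:260],(500,500),interpolation=2)]))
E
```

```text
[0.4770249  0.11103531 0.05351161] [-2.40917552 -0.30622992  0.61344057] [0.13856303 0.51106722 0.17052576]
```

View pics/c7.png

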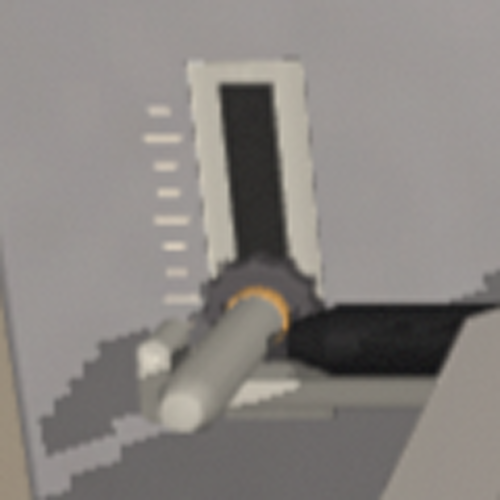

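The post sits in the crook, with the bill left of it at (150,360) and the nose end to its right at (290,340). I'll ease off in x and go on lowering.

Call:
step_arm(increments=[[[-0.003,0,-0.002],0,0.4],[[0,0,-0.002],0,0.4],[[0,0,0],0,0.4]])

```text
time: 8.1
ee_pos: [0.4769, 0.111, 0.0531]
eef_rot: [0.999, -0.039, 0.0, -0.0]
wrist_force: [-2.7, 0.7, -0.6]
finger_gap: 0.043
grip_force: 20.0
```

```bash
python3 - <<'E'
from h import *
s=robot.state(); print(s['ee_pos'],s['wrist_force'],s['torque'])
E
```

```text
[0.47690222 0.11099196 0.05307203] [-2.71452504  0.66043972 -0.56453156] [0.11556475 0.34482573 0.10994782]
```

Call:
step_arm(increments=[[[-0.002,0,-0.003],0,0.4],[[0,0,0],0,0.4],[[0,0,0],0,0.4]])

```text
time: 8.35
ee_pos: [0.4769, 0.111, 0.053]
eef_rot: [0.999, -0.039, 0.0, -0.0]
wrist_force: [-1.7, 0.2, 1.5]
finger_gap: 0.0435
grip_force: 20.0
```

```bash
python3 - <<'E'
from h import *
s=robot.state(); print(s['ee_pos'],s['wrist_force'],s['torque'])
E
```

```text
[0.47693599 0.11103034 0.05297918] [-1.65737587  0.24278008  1.4927008 ] [0.06100511 0.40970928 0.1410694 ]
```

Call:
step_arm(increments=[[[-0.001,0,-0.003],0,0.4],[[0,0,0],0,0.4],[[0,0,0],0,0.4]])

```text
time: 8.6
ee_pos: [0.477, 0.1111, 0.0529]
eef_rot: [0.999, -0.039, 0.001, -0.0]
wrist_force: [-3.1, -0.1, 4.9]
finger_gap: 0.0433
grip_force: 20.0
```

```bash
python3 - <<'E'
from h import *
s=robot.state(); print(s['ee_pos'],s['wrist_force'],s['torque'])
E
```

```text
[0.47700263 0.11105723 0.05294501] [-3.09639084 -0.08340286  4.86970499] [0.0543853  0.58568141 0.12063276]
```

The probe is on the deck, with Fz +5 N at the expected height. I'll relieve both contacts slightly.

Call:
step_arm(increments=[[[-0.004,0,0.002],0,0.4],[[0,0,0],0,0.4],[[0,0,0],0,0.4]])

```text
time: 8.85
ee_pos: [0.4768, 0.111, 0.053]
eef_rot: [0.999, -0.039, 0.001, -0.0]
wrist_force: [0.4, 0.7, 3.3]
finger_gap: 0.0437
grip_force: 20.0
```

```bash
python3 - <<'E'
from h import *
s=robot.state(); print(s['ee_pos'],s['wrist_force'],s['torque'])
E
```

```text
[0.47681855 0.11103371 0.05298022] [0.43829964 0.74694816 3.34355339] [0.04462942 0.07282051 0.09659949]
```

Call:
step_arm(increments=[[[0,0,0],0,0.45],[[0,0,0],0,0.46],[[0,0,0],0,0.465],[[0,0,0],0,0.47],[[0,0,0],0,0.475],[[0,0,0],0,0.48],[[0,0,0],0,0.485],[[0,0,0],0,0.49],[[0,0,0],0,0.495],[[0,0,0],0,0.5]])

```text
time: 9.68
ee_pos: [0.4763, 0.1104, 0.0528]
eef_rot: [0.999, -0.039, 0.0, 0.0]
wrist_force: [1.6, -4.4, 5.8]
finger_gap: 0.0469
grip_force: 4.6
```

```bash
python3 - <<'E'
from h import *
s=robot.state(); print(s['ee_pos'],s['wrist_force'],s['torque'],s['grip_force'])
E
```

```text
[0.47625352 0.11042272 0.0528011 ] [ 1.57346385 -4.38111733  5.84499179] [-0.68872994 -0.21132515  0.00492138] 4.600162468850613
```

The nose met the post first (Fy −4.4 N), so the tool has to shift toward −y. I'll centre it now.

Call:
step_arm(increments=[[[0,-0.004,0.003],0,0.5],[[0,-0.004,0],0,0.5],[[0,-0.004,0],0,0.5],[[0,0,0],0,0.5],[[0,0,0],0,0.5]])

```text
time: 10.1
ee_pos: [0.4755, 0.1099, 0.0528]
eef_rot: [0.999, -0.039, -0.0, -0.001]
wrist_force: [0.8, 2.5, 3.5]
finger_gap: 0.0476
grip_force: 7.5
```

```bash
python3 - <<'E'
from h import *
s=robot.state(); print(s['ee_pos'],s['wrist_force'],s['torque'],s['grip_force'],s['finger_gap'])
E
```

```text
[0.47552077 0.10989591 0.05282829] [0.78550423 2.49698795 3.51430459] [ 0.55009335 -0.16032559 -0.0412301 ] 7.529835104942322 0.047553758752092334
```

Call:
step_arm(increments=[[[0.003,0,0.004],0,0.5],[[0.003,0,0],0,0.5],[[0,0,0],0,0.5],[[0,0,0],0,0.5]])

```text
time: 10.43
ee_pos: [0.4753, 0.1091, 0.0528]
eef_rot: [0.999, -0.039, -0.001, 0.0]
wrist_force: [-1.5, 0.9, 2.1]
finger_gap: 0.0475
grip_force: 6.4
```

```bash
python3 - <<'E'
from h import *
s=robot.state(); print(s['ee_pos'],s['wrist_force'],s['torque'],s['grip_force'],s['finger_gap'])
E
```

```text
[0.47529128 0.10908039 0.05284031] [-1.46299113  0.94157216  2.12421498] [ 0.15749349  0.25029185 -0.03417488] 6.406191363930702 0.04749570205667284
```

Call:
step_arm(increments=[[[0.003,0,0.002],0,0.5],[[0.003,0,0],0,0.5],[[0,0,0],0,0.5],[[0,0,0],0,0.5]])

```text
time: 10.77
ee_pos: [0.4768, 0.1091, 0.0532]
eef_rot: [0.999, -0.039, -0.001, 0.0]
wrist_force: [-1.5, 0.2, -1.9]
finger_gap: 0.0475
grip_force: 6.0
```

```bash
python3 - <<'E'
from h import *
s=robot.state(); print(s['ee_pos'],s['wrist_force'],s['torque'],s['grip_force'],s['finger_gap'])
E
```

```text
[0.47678439 0.10905564 0.05316614] [-1.48452053  0.18648901 -1.91840043] [0.05502207 0.19629147 0.04457086] 6.045541316270828 0.04747506070753187
```

Call:
step_arm(increments=[[[0,-0.005,0],0,0.5],[[0,0,-0.001],0,0.5],[[0,0,0],0,0.505],[[0,0,0],0,0.51],[[0,0,0],0,0.515],[[0,0,0],0,0.52],[[0,0,0],0,0.52]])

```text
time: 11.35
ee_pos: [0.4774, 0.1095, 0.0535]
eef_rot: [0.999, -0.04, -0.0, -0.001]
wrist_force: [-0.6, 4.8, -3.6]
finger_gap: 0.049
grip_force: 2.8
```

```bash
python3 - <<'E'
from h import *
s=robot.state(); print(s['ee_pos'],s['wrist_force'],s['torque'],s['grip_force'],s['finger_gap'])
E
```

```text
[0.4774403  0.10947617 0.05347592] [-0.58562372  4.80395056 -3.55600027] [1.04958812 0.17111024 0.0836143 ] 2.8030894696712494 0.04899129065167378
```

Call:
step_arm(increments=[[[0,0.003,-0.002],0,0.52],[[0,0.003,-0.001],0,0.52],[[0,0,0],0,0.52],[[0,0,0],0,0.52]])

```text
time: 11.68
ee_pos: [0.4776, 0.1095, 0.0533]
eef_rot: [0.999, -0.039, 0.0, -0.0]
wrist_force: [-1.7, 3.8, -1.1]
finger_gap: 0.0485
grip_force: 3.8
```

```bash
python3 - <<'E'
from h import *
s=robot.state(); print(s['ee_pos'],s['wrist_force'],s['torque'],s['grip_force'],s['finger_gap'])
E
```

```text
[0.47761156 0.10953682 0.05334732] [-1.67104149  3.7886422  -1.10990691] [0.78991185 0.3189096  0.10861128] 3.764197491109371 0.048504992321761
```

Call:
step_arm(increments=[[[-0.003,0.004,0],0,0.52],[[0,0.003,0],0,0.52],[[0,0,0],0,0.52],[[0,0,0],0,0.52]])

```text
time: 12.02
ee_pos: [0.4774, 0.1098, 0.0534]
eef_rot: [0.999, -0.039, 0.0, 0.001]
wrist_force: [-1.3, 0.7, -1.8]
finger_gap: 0.0491
grip_force: 5.6
```

```bash
python3 - <<'E'
from h import *
s=robot.state(); print(s['ee_pos'],s['wrist_force'],s['torque'],s['grip_force'],s['finger_gap'])
E
```

```text
[0.47744224 0.10983227 0.05341349] [-1.29613692  0.65858999 -1.77796256] [0.10630238 0.25612221 0.09222447] 5.5597662180662155 0.049133736066782556
```

Call:
step_arm(increments=[[[0,0.002,-0.001],0,0.525],[[0,0.001,-0.001],0,0.53],[[0,0.002,0],0,0.535],[[0,0.001,0],0,0.535]])

```text
time: 12.35
ee_pos: [0.4775, 0.1108, 0.0532]
eef_rot: [0.999, -0.039, 0.0, 0.001]
wrist_force: [-1.1, -1.6, 1.4]
finger_gap: 0.0506
grip_force: 4.7
```

```bash
python3 - <<'E'
from h import *
s=robot.state(); print(s['ee_pos'],s['wrist_force'],s['torque'],s['grip_force'],s['finger_gap'])
E
```

```text
[0.47751791 0.11075386 0.05318398] [-1.11111822 -1.57198707  1.44986463] [-0.37746599  0.25913338  0.0500017 ] 4.655559919774532 0.05056374336028367
```

Call:
step_arm(increments=[[[0,0,0],0,0.54],[[0,0,0],0,0.543],[[0,0,-0.001],0,0.546],[[0,0,0],0,0.55],[[0,0,0],0,0.55]])

```text
time: 12.77
ee_pos: [0.4776, 0.1112, 0.0529]
eef_rot: [0.999, -0.039, 0.001, 0.0]
wrist_force: [-0.2, -1.8, 1.3]
finger_gap: 0.0516
grip_force: 1.1
```

```bash
python3 - <<'E'
from h import *
s=robot.state(); print(s['ee_pos'],s['wrist_force'],s['torque'],s['grip_force'],s['finger_gap'])
E
```

```text
[0.47760361 0.11115112 0.05294319] [-0.19982522 -1.75967984  1.26954304] [-0.44678347  0.06540056 -0.00598569] 1.1264272034168243 0.051594366622734575
```

The post is pinched: the grip has fallen to 1.1 N at a 51.6 mm gap, with the probe at deck height. I'll let go.

Call:
step_arm(increments=[[[0,0,0],0,0.555],[[0,0,0],0,0.56],[[0,0,0],0,0.57],[[0,0,0],0,0.59],[[0,0,0],0,0.65],[[0,0,0],0,0.75],[[0,0,0],0,0.75]])

```text
time: 13.35
ee_pos: [0.477, 0.1114, 0.0526]
eef_rot: [0.999, -0.039, -0.0, -0.0]
wrist_force: [0.4, -0.6, -0.1]
finger_gap: 0.069
grip_force: 0.0
```

```bash
python3 - <<'E'
from h import *
s=robot.state(); print(s['ee_pos'],s['wrist_force'],s['torque'],s['grip_force'],s['finger_gap'])
p,d=grab('wrist','w8')
q=cv2.imread('pics/w7.png'); m=lambda a:a[150:330,140:420].astype(int)
# plate outer edges along a row: print grey profile transitions
g=cv2.cvtColor(p,cv2.COLOR_BGR2GRAY)
for r in(300,320,335): print(r,[(i,int(g[r,i])) for i in range(230,400,6)])
E
```

```text
[0.47699394 0.11144978 0.05262452] [ 0.43265548 -0.56512474 -0.0894191 ] [0.06564741 0.06146989 0.03264173] 0.0 0.0690282350983963
300 [(230, 141), (236, 95), (242, 35), (248, 25), (254, 79), (260, 86), (266, 114), (272, 125), (278, 87), (284, 125), (290, 217), (296, 216), (302, 217), (308, 218), (314, 218), (320, 153), (326, 153), (332, 153), (338, 141), (344, 124), (350, 146), (356, 62), (362, 60), (368, 106), (374, 126), (380, 147), (386, 33), (392, 27), (398, 26)]
320 [(230, 33), (236, 32), (242, 32), (248, 124), (254, 141), (260, 102), (266, 103), (272, 126), (278, 85), (284, 116), (290, 102), (296, 101), (302, 102), (308, 103), (314, 103), (320, 100), (326, 102), (332, 148), (338, 145), (344, 144), (350, 144), (356, 144), (362, 59), (368, 85), (374, 83), (380, 146), (386, 143), (392, 120), (398, 24)]
335 [(230, 34), (236, 32), (242, 104), (248, 104), (254, 104), (260, 103), (266, 81), (272, 84), (278, 61), (284, 104), (290, 103), (296, 104), (302, 129), (308, 147), (314, 146), (320, 145), (326, 146), (332, 146), (338, 143), (344, 144), (350, 145), (356, 145), (362, 125), (368, 88), (374, 77), (380, 145), (386, 143), (392, 145), (398, 109)]
```

Call:
step_arm(increments=[[[0,0,0.05],0,0.75],[[0,0,0.08],0,0.75],[[0,0,0.1],0,0.75],[[0,0,0.15],0,0.75],[[0,0,0.15],0,0.75],[[0,0,0.15],0,0.8],[[-0.1,0,0.1],0,0.8],[[-0.1,0,0],0,0.8],[[0,0,0],0,0.8],[[0,0,0],0,0.8]])

```text
time: 14.23
ee_pos: [0.4471, 0.1114, 0.1702]
eef_rot: [0.999, -0.039, 0.001, -0.0]
wrist_force: [0.1, -0.6, -0.0]
finger_gap: 0.0754
grip_force: 0.0
```

```bash
python3 - <<'E'
from h import *
s=robot.state(); print(s['ee_pos'],s['wrist_force'],s['finger_gap'])
p,d=grab('wrist','w9'); hsv=cv2.cvtColor(p,cv2.COLOR_BGR2HSV)
I=lambda q:proj('w9',q)
print('expected post foot',I([.4793,.18,.0285]),'top',I([.4793,.18,.06]))
# pod top: bright low-sat blob near expected
e=I([.476,.117,.058]); print('pod exp',e)
g=cv2.cvtColor(p,cv2.COLOR_BGR2GRAY); u,v=map(int,e); 
m=np.zeros_like(g); m[v-40:v+40,u-40:u+40]=(g[v-40:v+40,u-40:u+40]>185)*255
n,l,st,ce=cv2.connectedComponentsWithStats(m); 
for i in range(1,n):
    if st[i,4]>60:
        r=cv2.minAreaRect(np.argwhere(l==i)[:,::-1].astype(np.float32)); b=cv2.boxPoints(r); print(st[i],ce[i],[atz('w9',*q,.058)[:2].round(4).tolist() for q in b])
# black nose
m2=np.zeros_like(g); x0=int(I([.478,.18,.038])[0])
m2[v-40:v+40,x0-10:u]=(g[v-40:v+40,x0-10:u]<50)*255
n,l,st,ce=cv2.connectedComponentsWithStats(m2)
for i in range(1,n):
    if st[i,4]>30: print('dark',st[i],[atz('w9',st[i,0]+dx,ce[i][1],.038)[:2].round(4).tolist() for dx in(0,st[i,2])])
E
```

```text
[0.44705424 0.11137635 0.17020364] [ 0.1290846  -0.5709276  -0.00599352] 0.07542327022200623
expected post foot (np.float64(237.99814455741063), np.float64(192.6662932179356)) top (np.float64(229.61689977431234), np.float64(199.16340612048592))
pod exp (np.float64(309.3124534302025), np.float64(196.63267200691303))
[295 181  36  31 759] [309.96442688 193.61264822] [[0.4893, 0.1272], [0.4871, 0.0997], [0.4631, 0.1014], [0.4653, 0.1295]]
dark [233 156   8  28 186] [[0.5007, 0.1792], [0.5001, 0.1726]]
dark [240 189  35  11 351] [[0.4795, 0.1762], [0.4771, 0.1466]]
```

Call:
step_arm(increments=[[[0,0,0],0,0.8],[[0,0,0],0,0.8],[[0,0,0],0,0.8],[[0,0,0],0,0.8],[[0,0,0],0,0.8],[[0,0,0],0,0.8],[[0,0,0],0,0.8],[[0,0,0],0,0.8]])

```text
time: 14.95
ee_pos: [0.4471, 0.1113, 0.1697]
eef_rot: [0.999, -0.039, -0.0, -0.0]
wrist_force: [0.1, 0.4, -0.2]
finger_gap: 0.0751
grip_force: 0.0
```

```bash
python3 - <<'E'
from h import *
p,d=grab('wrist','w10'); q=cv2.imread('pics/w9.png'); D=np.abs(p.astype(int)-q).max(2)[150:240,200:360]
print('changed px',(D>40).sum(), D.max())
print(atz('w10',0,0,0), 'pods heights via top:')
t,_=grab('top','t10'); a=cv2.imread('pics/top0.png'); x,y=map(int,proj('top0',[.4195,-.1045,.039])); print('vial diff',np.abs(t.astype(int)-a).max(2)[y-6:y+7,x-6:x+7].max())
E
```

```text
changed px 2 57
[0.65068951 0.36119792 0.        ] pods heights via top:
vial diff 7
```

The probe isn't moving and the vial hasn't moved, so I'll hand in.

```bash
python3 -c "
from plant import ticket
print(ticket.hand_in())"
```

```text
the job is handed in; nothing more can be done
None
```

The probe is handed in, gripping the reference post by itself and lying on the deck at the expected height; it held still for the last 0.7 s, total time about 15 s, contact forces on the post about 5 N at most, and the vial did not move (rack not re-checked).

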